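Stack the tea cartons on the bench scale and hold its weighing slide at the mark

TASK

Weigh the tea cartons: set the medium carton squarely and centrally on the large one that is already on the scale, then the small one squarely and centrally on the medium, without dropping them or shifting the large one. Then pull the scale's spring-return weighing slide out until its grip is in line with the mark and keep holding it there with the gripper: the job finishes while holding, the slide must not be let go. Leave the column standing and do not disturb the tubs, bottles, jar and tape around it.

Things in the scene. Friction and masses are not known exactly. Their poses are not given: they have to be found in the camera images.
- platform (a point): centre of the top face of the bench scale's steel platform (220 x 180 mm, 50 mm above the counter). The scale is fixed to the counter; x and y run along its sides, z up. Its display console (75 mm high) stands along the platform's +x edge; a 70 mm wide black slide rail, top 40 mm above the counter, runs parallel to x with its middle 150 mm from this point on the -y side
- large_centre (a point): centre (half-way up) of the large closed white paperboard carton with a brown tape strip along its top, 130 x 66 x 55 mm (along its own x, y, z), standing loose on the scale's platform
- medium_centre (a point): centre (half-way up) of the medium closed white paperboard carton with a brown tape strip along its top, 115 x 60 x 50 mm (along its own x, y, z), lying loose on the counter, about 0.25 kg
- small_centre (a point): centre (half-way up) of the small closed white paperboard carton with a brown tape strip along its top, 90 x 52 x 42 mm (along its own x, y, z), lying loose on the counter, about 0.16 kg
- grip (a point): on the scale's weighing slide: an upright aluminium grip plate, 12 mm thick along x, 36 mm wide along y, its top 102 mm and its foot 47 mm above the counter; this point is the plate's middle, 80 mm above the counter; it shares the scale's axes. The grip pulls out along the scale's -x. Free space all round it above the rail: pinch the plate's two broad faces from above
- slide (a joint): how far the weighing slide is pulled out, m: 0 fully in (as it starts), 0.085 at its stop. A spring draws it back in: about 5 N at 0, 60 N/m more as it comes out
- mark (a point): the mark: a pair of white ticks 6 mm wide across the slide rail's two shoulders, on the scale's -x side of the grip; this point lies midway between them on the rail's top, in line with the grip's path. The slide is at the mark when the middle of the grip plate is in line with the ticks, i.e. has come to this point's x in the scale's frame. The axes are the scale's. The ticks sit elsewhere along the rail each time, 35 to 65 mm from the grip's rest position
- tub_1: bystander: lidded black tub, 120 mm across its clear lid, 95 mm high; origin at its foot
- tub_2: bystander: lidded black tub, 120 mm across its clear lid, 95 mm high; origin at its foot
- tub_3: bystander: lidded black tub, 120 mm across its clear lid, 95 mm high; origin at its foot
- bottle_1: bystander: amber bottle, 54 mm across, 150 mm high; origin at its foot
- bottle_2: bystander: amber bottle, 54 mm across, 150 mm high; origin at its foot
- jar: bystander: small jar, 60 mm across, 65 mm high; origin at its foot
- tape: bystander: tape roll, lying flat, 100 mm across, 48 mm high; origin at its foot
Mind the look-alikes: they are no part of the job. What is shaped like the part that bears small_centre but blue is not meant.

How it is judged:
On the way, in this order (a step that is already met when the one before it is completed fails the run):
1. the medium carton rests squarely on the large one, let go (horizontal distance between medium_centre and large_centre below 0.012 m and z of medium_centre in the frame of large_centre between 0.0465 and 0.0585 m and angle between the x axis of medium_centre and the x axis of large_centre, either way round below 0.15 rad and angle between medium_centre's own z axis and vertical below 0.08 rad and contact force between the fingers and medium below 0.1 N and linear speed of medium below 0.02 m/s), for 0.2 s.
2. the small carton rests squarely on the medium one, let go (horizontal distance between medium_centre and large_centre below 0.012 m and z of medium_centre in the frame of large_centre between 0.0465 and 0.0585 m and angle between the x axis of medium_centre and the x axis of large_centre, either way round below 0.15 rad and angle between each of medium_centre, small_centre's own z axis and vertical below 0.08 rad and horizontal distance between small_centre and medium_centre below 0.012 m and z of small_centre in the frame of medium_centre between 0.04 and 0.052 m and angle between the x axis of small_centre and the x axis of medium_centre, either way round below 0.15 rad and contact force between the fingers and small below 0.1 N and linear speed of small below 0.02 m/s), for 0.2 s.
3. the slide is pulled out to the mark by the gripper (x of grip in the frame of mark between -0.006 and 0.006 m and contact force between the fingers and slide above 3 N), for 0.5 s.
At the end, for the whole second after the job is handed in: Fingers hold the slide (over 3 N) with the grip within 6 mm of the mark; medium on large and small on medium, each within 12 mm of centred and 0.15 rad of square, upright, at rest, untouched by the fingers; large within 20 mm of its start (all of step 2 and all of step 3 and contact force between the fingers and medium below 0.1 N and linear speed of medium below 0.02 m/s and distance of large_centre from where it was at the start of the episode below 0.02 m); the arm keeps its last pose, push and grip.
It fails at once if a tub, bottle, the jar or the tape is moved more than 30 mm (distance of any of tub_1, tub_2, tub_3, bottle_1, bottle_2, jar, tape from where it was at the start of the episode above 0.03 m).
It fails at once if the medium carton is dropped (falls free faster than 0.6 m/s) (contact force between each of the arm, the fingers and medium below 0.02 N and linear speed of medium above 0.6 m/s).
It fails at once if the small carton is dropped (falls free faster than 0.6 m/s) (contact force between each of the arm, the fingers and small below 0.02 N and linear speed of small above 0.6 m/s).
It fails at once if the large carton is shifted more than 20 mm (distance of large_centre from where it was at the start of the episode above 0.02 m).
It also fails if it takes over 70 s, if anything falls off the work surface, if the arm or the gripper's body presses on something with over 40 N, if the wrist force passes 120 N, or if a joint passes its speed limit or range.

ROBOT

A 6-joint arm with a two-finger parallel gripper is mounted at the origin on the work surface. World frame = base frame: x ahead of the robot, y to its left, z up, the work surface at z = 0. Lengths are in m, angles in rad, forces in N, time in s.
With the tool pointing down it reaches from about 0.25 to 0.725 m from the base axis. Payload 9.7 kg.
Tool frame: the origin (TCP) lies on the centre line of the jaws, within the pads' length; the fingertips stand 17 mm ahead of it and the grasp point (between the pads) lies 2 mm behind it (r.finger_overhang is the distance from the TCP to the fingertips, in m); z points along the fingers, y is the line along which they close (so a half turn about z gives the same grasp; the last joint's range is limited). The gripper opens to 85 mm and grips with 20 to 120 N. Pads are 22 mm wide; open, the fingers measure 114 mm over their backs; the gripper's body (76 mm by 85 mm) begins 54 mm behind the grasp point. The pads swing forward as they close: fully open they stand 13 mm farther back than shut.
Start: joints at [1.247, 0.087, 0.176, 1.66, 0, 1.571], TCP at [0.175, 0.521, 0.248] pointing down, gripper open.
Joint ranges: [-3.13, 3.13], [-0.85, 1.81], [-1.15, 1.24], [-2.2, 2.28], [-1.44, 1.52], [-3.14, 3.14]. Speed limits (rad/s): [2.22, 2.22, 2.57, 3.14, 3.14, 3.14].

INTERFACE

Orientations are given as a unit quaternion [w, x, y, z].
In Python, from station import r gives the robot as it stands.
- The arm moves only by the shell command python3 -m handwheel 'ROWS' [FORCE]. ROWS is JSON, a list that holds one entry, the list of rows, each a list of 7 numbers: the turn, a rotation vector about the tool's x, y, z in rad, then the shift along the tool's x, y, z in cm, then the finger opening in cm, from 0 to 8.54. In form: [[[rx, ry, rz, dx, dy, dz, hand], ...]]. A call has 1 to 8 rows; each row is the pose to reach, as a shift and turn from the pose commanded when the call began, along the tool's axes at that moment; what a row does not reach only later rows make up. A row lasts 1/12 s, in which the tool goes at most 41.7 mm and 7.16 degrees, less where a joint would pass 70% of its speed; a pose out of reach is approached as far as the arm can. A call with a gripper value outside its range is refused whole. The fingers move at their own pace and stop on an object; FORCE is the grip in N (left out, the last holds). Time passes only in rows, so rows that repeat a pose let the fingers close. It gives the time, the measured TCP pose, the force and the opening at its end, in the units of the state.
- r.get_obs(): the state, without advancing time (a new reading comes with each control period).
- r.grab_frame(name): name is "side" or "top"; returns (picture, depth): 400x640x3 uint8, blue, green, red; 400x640 float32, m along the optical axis (not along the pixel's ray), 0 where there is no reading.
- r.camera_params(name): a dict with "fx", "fy", "cx", "cy" (pixels), "k1" (the pictures are not rectified: a ray, as slopes to the right and down, at radius r is drawn at 1 + k1 r^2 times it, then the intrinsics apply), "xyz" and "attitude" of the camera in the world. Camera axes: x right, y up, looking along -z (the intrinsics and any distortion apply to the point x, -y, -z); pixel columns grow to the right and rows downward; lengths in m; the calibration is good to about 2 mm. A picture is of the moment at which its call begins. camera_params takes no time and is no camera call.
- r.job_done(): hands the job in, once; it reports no verdict.
The state is a dict: "t": time; "q": joint angles; "qd": joint speeds; "joint_torque": joint torques, N m; "tool_pos": TCP position; "tcp_rot": TCP orientation; "contact_force": force on the tool from outside, world axes, zero at the start; "moment": the same for the moment, N m; "grip_width": finger opening in m.
Only numpy, scipy, OpenCV 4.12 (cv2) and the standard library are available. Lean on these libraries where they do the work, as an engineer would, in place of code of your own. Each camera call takes 0.05 s, during which the arm holds its last target. There are 200 camera calls.

## Working session

There is one attempt and no reset: what is moved stays moved. The work goes in short steps, Python scripts to look and compute and a shell command to move; the robot and the scene stay as the last step left them, time stands still between calls to the robot, and variables do not carry over. Pictures are saved under pics/ and viewed, on a budget of 10 in all, crops included, one or two more only if the job needs it, and the job is handed in when it is done.

```bash
mkdir -p pics; ls
python3 - <<'E'
from station import r
import cv2,numpy as np
for n in("top","side"):
    p,d=r.grab_frame(n); cv2.imwrite(f"pics/{n}0.png",p); np.save(f"pics/{n}0.npy",d); print(r.camera_params(n))
o=r.get_obs(); print({k:np.round(v,3) for k,v in o.items()}, r.finger_overhang)
E
```

```text
pics
{'fx': 432.9683767167127, 'fy': 432.9683767167127, 'cx': 321.4885683997429, 'cy': 205.07240404572602, 'k1': -0.03604407703318531, 'xyz': array([ 0.25795719, -0.07472846,  1.5513815 ]), 'attitude': array([-0.69533222, -0.05003115,  0.04608814,  0.715462  ])}
{'fx': 504.36428349359886, 'fy': 504.36428349359886, 'cx': 321.9916004538936, 'cy': 196.9863059696694, 'k1': -0.022536752074430684, 'xyz': array([-0.43149801, -0.8993271 ,  0.79590798]), 'attitude': array([ 0.79816767,  0.45940659, -0.19895371, -0.33509906])}
{'t': np.float64(0.1), 'q': array([ 1.247,  0.087,  0.175,  1.66 , -0.   ,  1.571]), 'qd': array([ 0.   , -0.   ,  0.002,  0.   , -0.002, -0.001]), 'joint_torque': array([-1.0000e-03, -5.2156e+01,  4.6565e+01,  1.6000e-02, -0.0000e+00,
       -0.0000e+00]), 'tool_pos': array([0.175, 0.521, 0.248]), 'tcp_rot': array([-0.   ,  0.161,  0.987, -0.001]), 'contact_force': array([ 0.62 , -0.514, -0.044]), 'moment': array([ 0.005,  0.004, -0.056]), 'grip_width': np.float64(0.086)} 0.017
```

View pics/top0.png

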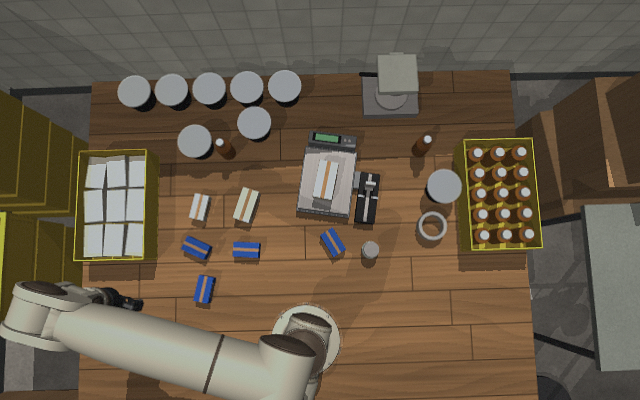

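View pics/side0.png

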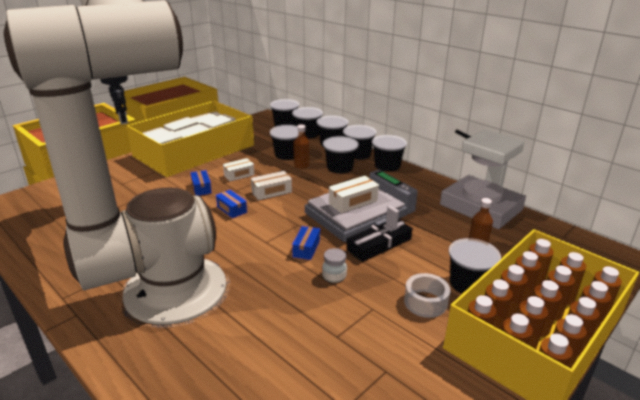

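The top view shows the medium carton at about (246,205), the small one at (200,207), the large one on the scale at (326,180), and the slide with its grip near (370,180). The blue cartons are look-alikes. Side view agrees.

```bash
cat > h.py <<'E'
from station import r
import cv2,numpy as np
from scipy.spatial.transform import Rotation as R
def cam(n):
    c=r.camera_params(n); q=c["attitude"]; return c,R.from_quat([q[1],q[2],q[3],q[0]]).as_matrix()
def rays(n,uv):
    c,M=cam(n); K=np.array([[c["fx"],0,c["cx"]],[0,c["fy"],c["cy"]],[0,0,1]])
    s=cv2.undistortPoints(np.array(uv,float).reshape(-1,1,2),K,np.array([c["k1"],0,0,0.]))[:,0]
    return c["xyz"],np.c_[s[:,0],-s[:,1],-np.ones(len(s))]@M.T
def plane(n,uv,z):
    o,d=rays(n,uv); return o+d*((z-o[2])/d[:,2])[:,None]
def cloud(n,d):
    h,w=d.shape; uv=np.stack(np.meshgrid(np.arange(w),np.arange(h)),-1).reshape(-1,2)
    o,D=rays(n,uv); return (o+D*d.reshape(-1,1)).reshape(h,w,3)
def rect(n,mask,z):
    c=max(cv2.findContours(mask.astype(np.uint8),0,cv2.CHAIN_APPROX_NONE)[0],key=cv2.contourArea)
    m=np.zeros(mask.shape,np.uint8); cv2.drawContours(m,[c],0,1,-1)
    v,u=np.nonzero(m); P=plane(n,np.c_[u,v],z)[:,:2]; ctr=P.mean(0)
    w,V=np.linalg.eigh(np.cov((P-ctr).T)); a=np.arctan2(V[1,1],V[0,1])%np.pi
    return ctr,a,np.sqrt(12*w)[::-1]
E
python3 - <<'E'
from h import *
p=cv2.imread("pics/top0.png"); d=np.load("pics/top0.npy"); X=cloud("top",d); Z=X[...,2]
hsv=cv2.cvtColor(p,cv2.COLOR_BGR2HSV)
blue=(hsv[...,0]>100)&(hsv[...,0]<130)&(hsv[...,1]>120)
for n,(u,v),h in(("large",(326,180),.105),("med",(246,205),.05),("small",(200,207),.042)):
    m=np.zeros(Z.shape,bool); m[v-30:v+30,u-25:u+25]=True
    print(n,Z[v-1:v+2,u-1:u+2].mean().round(4),[np.round(x,4) for x in rect("top",m&(abs(Z-h)<.012)&~blue,h)])
m=np.zeros(Z.shape,bool); m[165:230,355:385]=True
print("railtop");
print("grip pts",np.round(X[m&(Z>.085)],3))
for nm,(u,v) in dict(jar=(370,250),tape=(431,226),b1=(222,146),t=(195,141),t2=(254,123),t3=(444,186),b2=(426,140)).items(): print(nm,X[v,u].round(3))
c=cv2.resize(p[120:265,180:400],None,fx=3.6,fy=3.6,interpolation=cv2.INTER_CUBIC); c2=cv2.resize(p[165:230,345:395],None,fx=8,fy=8,interpolation=cv2.INTER_CUBIC)
cv2.imwrite("pics/c1.png",np.hstack([cv2.copyMakeBorder(c2,0,c.shape[0]-c2.shape[0],0,0,0) if c2.shape[0]<=c.shape[0] else c2[:c.shape[0]]]))
E
```

```text
large 0.1061 [array([ 0.5424, -0.0848]), np.float64(2.9225), array([0.132 , 0.0661])]
med 0.0491 [array([0.4721, 0.1974]), np.float64(2.8107), array([0.1157, 0.0621])]
small 0.0421 [array([0.4712, 0.3653]), np.float64(2.8798), array([0.0909, 0.055 ])]
railtop
grip pts [[ 0.258 -0.075  1.551]
 [ 0.258 -0.075  1.551]
 [ 0.258 -0.075  1.551]
 [ 0.534 -0.223  0.104]
 [ 0.532 -0.22   0.096]
 [ 0.531 -0.223  0.104]
 [ 0.531 -0.227  0.101]
 [ 0.531 -0.23   0.101]
 [ 0.531 -0.233  0.101]
 [ 0.531 -0.237  0.099]
 [ 0.531 -0.24   0.102]
 [ 0.531 -0.243  0.103]
 [ 0.53  -0.247  0.104]
 [ 0.528 -0.22   0.1  ]
 [ 0.528 -0.223  0.103]
 [ 0.528 -0.227  0.098]
 [ 0.528 -0.23   0.1  ]
 [ 0.527 -0.233  0.103]
 [ 0.527 -0.236  0.103]
 [ 0.528 -0.24   0.101]
 [ 0.528 -0.244  0.098]
 [ 0.527 -0.246  0.105]
 [ 0.528 -0.251  0.095]
 [ 0.527 -0.254  0.101]
 [ 0.525 -0.22   0.098]
 [ 0.524 -0.223  0.103]
 [ 0.524 -0.226  0.101]
 [ 0.524 -0.23   0.102]
 [ 0.523 -0.232  0.11 ]
 [ 0.524 -0.236  0.101]
 [ 0.525 -0.24   0.097]
 [ 0.524 -0.243  0.102]
 [ 0.523 -0.246  0.104]
 [ 0.524 -0.25   0.102]
 [ 0.524 -0.254  0.098]
 [ 0.258 -0.075  1.551]
 [ 0.524 -0.221  0.086]
 [ 0.522 -0.223  0.096]
 [ 0.523 -0.227  0.092]
 [ 0.521 -0.23   0.101]
 [ 0.522 -0.234  0.092]
 [ 0.521 -0.237  0.098]
 [ 0.52  -0.239  0.105]
 [ 0.52  -0.243  0.102]
 [ 0.519 -0.246  0.107]
 [ 0.521 -0.251  0.095]
 [ 0.52  -0.253  0.102]
 [ 0.52  -0.238  0.086]
 [ 0.518 -0.247  0.094]
 [ 0.519 -0.251  0.088]
 [ 0.258 -0.075  1.551]
 [ 0.258 -0.075  1.551]
 [ 0.258 -0.075  1.551]
 [ 0.258 -0.075  1.551]]
jar [ 0.302 -0.231  0.064]
tape [ 0.383 -0.461 -0.002]
b1 [0.666 0.263 0.125]
t [0.695 0.365 0.096]
t2 [0.754 0.158 0.095]
t3 [ 0.511 -0.49   0.096]
b2 [ 0.657 -0.423  0.157]
```

View pics/c1.png

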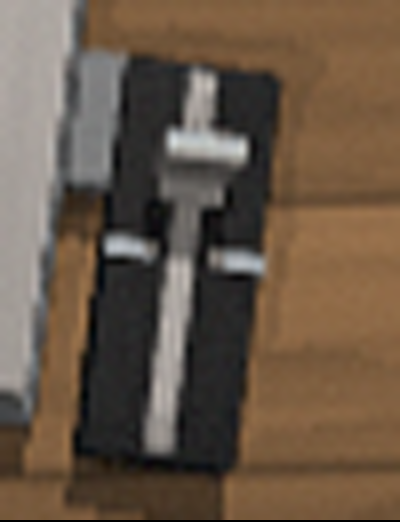

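```bash
cat >> h.py <<'E'
def go(x,y,z,a,half=False):
    "shift (cm) and turn in tool axes to reach TCP x,y,z with the tool's y across a part whose long axis is at angle a"
    o=r.get_obs(); q=o["tcp_rot"]; M=R.from_quat([q[1],q[2],q[3],q[0]])
    best=None
    for s in(1,-1):
        Y=s*np.array([-np.sin(a),np.cos(a),0]); Zt=np.array([0,0,-1.]); T=np.c_[np.cross(Y,Zt),Y,Zt]
        rv=(M.inv()*R.from_matrix(T)).as_rotvec()
        if best is None or np.linalg.norm(rv)<np.linalg.norm(best): best=rv
    print("t",round(float(o["t"]),2),"rot",best.round(3),"shift cm",(M.inv().apply(np.array([x,y,z])-o["tool_pos"])*100).round(2),"q6",o["q"][5].round(2),"w",o["grip_width"].round(4),"F",np.round(o["contact_force"],1))
E
python3 - <<'E'
from h import *
p=cv2.imread("pics/top0.png")
f=lambda x,y:((x+.5)/8-.5+345,(y+.5)/8-.5+165)
T=plane("top",[f(128,247),f(238,262)],.04); G=plane("top",[f(207,147)],.102)
print("ticks",T.round(4),"mid",T.mean(0).round(4),"griptop",G.round(4))
m=np.zeros(p.shape[:2],bool); m[165:230,353:385]=True
c,a,s=rect("top",m&(p.max(2)<70),.04); print("rail",c,a-np.pi,s)
t=T[1]-T[0]; print("tick line normal",np.arctan2(t[1],t[0])+np.pi/2)
E_=plane("top",[f(125,60),f(80,450),f(280,75),f(235,468)],.04); 
for i in(0,2): e=E_[i]-E_[i+1]; print(np.arctan2(e[1],e[0]))
ax=np.array([np.cos(a-np.pi),np.sin(a-np.pi)]); print("pull needed",(G[0,:2]-T.mean(0)[:2])@ax)
go(.472,.197,.15,2.8107)
E
```

```text
ticks [[ 0.4953 -0.2081  0.04  ]
 [ 0.4872 -0.2564  0.04  ]] mid [ 0.4912 -0.2323  0.04  ] griptop [[ 0.5276 -0.238   0.102 ]]
rail [ 0.47811109 -0.22568921] -0.17178443561333268 [0.19070743 0.08213022]
tick line normal -0.16644586311125664
-0.1527322917945221
-0.1579749220540556
pull needed 0.036801516449847894Traceback (most recent call last):
  File "<stdin>", line 12, in <module>
  File "h.py", line 29, in go
    print("t",round(float(o["t"]),2),"rot",best.round(3),"shift cm",(M.inv().apply(np.array([x,y,z])-o["tool_pos"])*100).round(2),"q6",o["q"][5].round(2),"w",o["grip_width"].round(4),"F",np.round(o["contact_force"],1))
                                                                                                                                                              ^^^^^^^^^^^^^^^^^^^^^
AttributeError: 'float' object has no attribute 'round'
```

```bash
sed -i 's/o\["q"\]\[5\].round(2)/round(float(o["q"][5]),2)/; s/o\["grip_width"\].round(4)/round(float(o["grip_width"]),4)/' h.py; python3 -c "
from h import *
go(.472,.197,.15,2.8107)"
```

```text
t 0.1 rot [-0.001  0.     0.007] shift cm [-38.48 -21.27   9.79] q6 1.57 w 0.0856 F [ 0.6 -0.5 -0. ]
```

```bash
python3 -m handwheel '[[[0,0,0,-2,-1,0,8.5],[0,0,0,-5,-3,0.5,8.5],[0,0,0,-8.5,-4.5,1,8.5],[0,0,0,-12,-6.5,1.5,8.5],[0,0,0,-15.5,-8.5,2,8.5],[0,0,0,-18.5,-10.5,3,8.5],[0,0,0,-21.5,-12,4,8.5],[0,0,0,-24.5,-13.5,5,8.5]]]' 40
python3 -m handwheel '[[[0,0,0,-3,-2,1,8.5],[0,0,0,-6,-3.7,2,8.5],[0,0,0,-9,-5.2,3,8.5],[0,0,0,-11.5,-6.5,4,8.5],[0,0,0,-13.2,-7.2,4.6,8.5],[0,0,0,-14,-7.8,4.8,8.5],[0,0,0,-14,-7.8,4.8,8.5],[0,0,0,-14,-7.8,4.8,8.5]]]'
python3 -c "
from h import *
go(.472,.197,.028,2.8107)"
```

```text
t: 0.77
tool_pos: [0.3651, 0.3138, 0.1978]
tcp_rot: [0.0, 0.161, 0.987, 0.0]
contact_force: [0.3, 1.1, 0.3]
grip_width: 0.0852
t: 1.43
tool_pos: [0.4719, 0.197, 0.1503]
tcp_rot: [-0.0, 0.162, 0.987, -0.0]
contact_force: [-0.5, 0.6, 0.0]
grip_width: 0.0847
t 1.43 rot [-0.    -0.001  0.006] shift cm [-0.02  0.   12.23] q6 0.72 w 0.0847 F [-0.5  0.6  0. ]
```

```bash
python3 -m handwheel '[[[0,0,0,0,0,2,8.5],[0,0,0,0,0,4.5,8.5],[0,0,0,0,0,7,8.5],[0,0,0,0,0,9.5,8.5],[0,0,0,0,0,11.2,8.5],[0,0,0,0,0,12,8.5],[0,0,0,0,0,12.2,8.5],[0,0,0,0,0,12.2,8]]]'
python3 -m handwheel '[[[0,0,0,0,0,0,6.5],[0,0,0,0,0,0,6],[0,0,0,0,0,0,5.5],[0,0,0,0,0,0,5],[0,0,0,0,0,0,5],[0,0,0,0,0,0,5],[0,0,0,0,0,0,5],[0,0,0,0,0,0,5]]]' 40
python3 -m handwheel '[[[0,0,0,0,0,-0.5,5],[0,0,0,0,0,-1.5,5],[0,0,0,0,0,-3.5,5],[0,0,0,0,0,-6,5],[0,0,0,0,0,-9,5],[0,0,0,0,0,-12,5],[0,0,0,0,0,-14.5,5],[0,0,0,0,0,-16.5,5]]]'
python3 -m handwheel '[[[0,0,0,0,0,-1,5],[0,0,0,0,0,-1.2,5],[0,0,0,0,0,-1.2,5]]]'
python3 -c "
from h import *
go(.5424,-.0848,.22,2.9225)
for n in('top','side'):
    p,d=r.grab_frame(n); cv2.imwrite(f'pics/{n}1.png',p); np.save(f'pics/{n}1.npy',d)
a=cv2.imread('pics/top1.png')[120:280,160:380]; b=cv2.imread('pics/side1.png')[60:220,200:420]
cv2.imwrite('pics/v1.png',np.hstack([cv2.resize(a,(400,291)),cv2.resize(b,(400,291))]))"
```

```text
t: 2.1
tool_pos: [0.472, 0.1977, 0.0289]
tcp_rot: [0.0, 0.161, 0.987, 0.0]
contact_force: [0.6, 0.3, 0.5]
grip_width: 0.0801
t: 2.77
tool_pos: [0.4731, 0.1977, 0.0301]
tcp_rot: [0.001, 0.161, 0.987, 0.001]
contact_force: [-2.0, 2.6, 7.0]
grip_width: 0.0597
t: 3.43
tool_pos: [0.4724, 0.1969, 0.1965]
tcp_rot: [0.001, 0.161, 0.987, 0.0]
contact_force: [-0.0, -0.1, -3.4]
grip_width: 0.0594
t: 3.68
tool_pos: [0.4723, 0.1969, 0.2054]
tcp_rot: [0.0, 0.161, 0.987, 0.0]
contact_force: [0.9, 0.1, -2.6]
grip_width: 0.0591
t 3.68 rot [ 0.     0.    -0.105] shift cm [-15.61 -24.48  -1.46] q6 0.72 w 0.0591 F [ 0.9  0.1 -2.6]
```

View pics/v1.png

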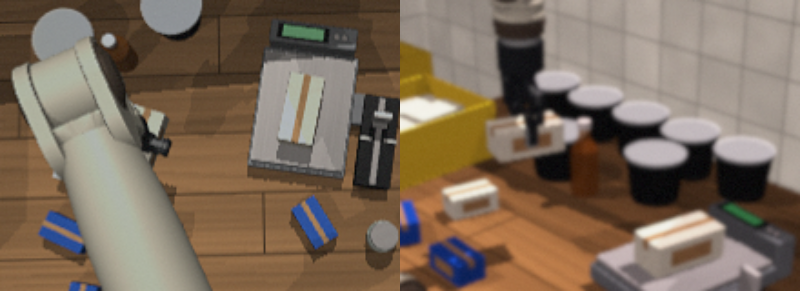

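The carton hangs level in the gripper (composite (525,135)) and the large carton is undisturbed at (300,105). I'll carry it over now.

```bash
python3 -m handwheel '[[[0,0,-0.005,-0.5,-0.8,0,5],[0,0,-0.015,-1.5,-2.4,-0.3,5],[0,0,-0.03,-3,-4.7,-0.6,5],[0,0,-0.04,-4.6,-7.2,-0.8,5],[0,0,-0.05,-6.2,-9.7,-1,5],[0,0,-0.06,-7.8,-12.2,-1.2,5],[0,0,-0.07,-9.4,-14.7,-1.4,5],[0,0,-0.08,-11,-17.2,-1.5,5]]]'
python3 -m handwheel '[[[0,0,-0.01,-1.4,-2.3,0,5],[0,0,-0.015,-2.6,-4.1,0,5],[0,0,-0.02,-3.5,-5.6,0,5],[0,0,-0.025,-4.1,-6.5,0,5],[0,0,-0.025,-4.5,-7.1,0,5],[0,0,-0.025,-4.5,-7.1,0,5],[0,0,-0.025,-4.5,-7.1,0,5],[0,0,-0.025,-4.5,-7.1,0,5]]]'
python3 -c "
from h import *
go(.5424+.0004,-.0848,.145,2.9225)"
```

```text
t: 4.45
tool_pos: [0.5215, -0.0032, 0.2195]
tcp_rot: [-0.001, 0.121, 0.993, -0.0]
contact_force: [0.4, 0.4, -3.0]
grip_width: 0.0593
t: 5.12
tool_pos: [0.5481, -0.0801, 0.2202]
tcp_rot: [-0.0, 0.109, 0.994, 0.0]
contact_force: [-0.2, -0.4, -3.3]
grip_width: 0.0601
t 5.12 rot [ 0.    -0.     0.001] shift cm [ 0.41 -0.58  7.52] q6 0.07 w 0.0601 F [-0.2 -0.4 -3.3]
```

```bash
python3 -m handwheel '[[[0,0,0,0.2,-0.3,0.5,5],[0,0,0,0.4,-0.55,2,5],[0,0,0,0.4,-0.6,3.5,5],[0,0,0,0.4,-0.6,5,5],[0,0,0,0.4,-0.6,6.3,5],[0,0,0,0.4,-0.6,7.2,5],[0,0,0,0.4,-0.6,7.5,5],[0,0,0,0.4,-0.6,7.5,5]]]'
python3 -m handwheel '[[[0,0,0,0,0,0.2,5],[0,0,0,0,0,0.4,5],[0,0,0,0,0,0.6,5],[0,0,0,0,0,0.7,5],[0,0,0,0,0,0.8,5],[0,0,0,0,0,0.8,5]]]'
python3 -c "
from h import *
go(.5424+.0004,-.0848,.135,2.9225)"
```

```text
t: 5.78
tool_pos: [0.5427, -0.0855, 0.1446]
tcp_rot: [-0.001, 0.109, 0.994, 0.0]
contact_force: [-0.6, -1.1, -2.8]
grip_width: 0.0598
t: 6.28
tool_pos: [0.5431, -0.0859, 0.1372]
tcp_rot: [-0.0, 0.109, 0.994, -0.0]
contact_force: [0.8, 0.7, -2.4]
grip_width: 0.0592
t 6.28 rot [-0. -0.  0.] shift cm [0.05 0.1  0.22] q6 0.06 w 0.0592 F [ 0.8  0.7 -2.4]
```

```bash
python3 -m handwheel '[[[0,0,0,0,0.1,0.1,5],[0,0,0,0,0.1,0.15,5],[0,0,0,0,0.1,0.2,5],[0,0,0,0,0.1,0.25,5],[0,0,0,0,0.1,0.25,5]]]'
python3 -c "
from h import *
go(.5424+.0004,-.0848,.135,2.9225)"
```

```text
t: 6.7
tool_pos: [0.5433, -0.0848, 0.1352]
tcp_rot: [0.0, 0.109, 0.994, 0.0]
contact_force: [-3.1, 0.5, 0.3]
grip_width: 0.0595
t 6.7 rot [0. 0. 0.] shift cm [ 0.05 -0.01  0.02] q6 0.06 w 0.0595 F [-3.1  0.5  0.3]
```

Weight is off the hand, so it is in contact. Releasing slowly.

```bash
python3 -m handwheel '[[[0,0,0,0,0,0,5.9],[0,0,0,0,0,0,6.1],[0,0,0,0,0,0,6.4],[0,0,0,0,0,0,6.9],[0,0,0,0,0,0,7.5],[0,0,0,0,0,0,8],[0,0,0,0,0,0,8.5],[0,0,0,0,0,0,8.5]]]' 25
python3 -m handwheel '[[[0,0,0,0,0,-0.5,8.5],[0,0,0,0,0,-2,8.5],[0,0,0,0,0,-4,8.5],[0,0,0,0,0,-6.5,8.5],[0,0,0,0,0,-8.5,8.5],[0,0,0,0,0,-9,8.5],[0,0,0,0,0,-9,8.5]]]'
python3 -c "
from h import *
go(.4712,.3653,.20,2.8798)"
```

```text
t: 7.37
tool_pos: [0.5433, -0.0848, 0.1348]
tcp_rot: [-0.0, 0.109, 0.994, -0.0]
contact_force: [-0.8, 0.8, -0.1]
grip_width: 0.0849
t: 7.95
tool_pos: [0.544, -0.0849, 0.2266]
tcp_rot: [0.002, 0.109, 0.994, -0.0]
contact_force: [0.4, -1.0, -0.5]
grip_width: 0.0848
t 7.95 rot [0.    0.003 0.043] shift cm [16.89 42.37  2.62] q6 0.06 w 0.0848 F [ 0.4 -1.  -0.5]
```

```bash
python3 -m handwheel '[[[0,0,0,0.6,1.5,0,8.5],[0,0,0.01,1.8,4.5,0,8.5],[0,0,0.01,3,7.6,0.2,8.5],[0,0,0.02,4.2,10.7,0.4,8.5],[0,0,0.02,5.4,13.8,0.6,8.5],[0,0,0.02,6.6,16.9,0.8,8.5],[0,0,0.02,7.8,20,1,8.5],[0,0,0.02,9,22.8,1.2,8.5]]]'
python3 -m handwheel '[[[0,0,0,1.2,3,0.3,8.5],[0,0,0.01,2.5,6.3,0.6,8.5],[0,0,0.01,3.8,9.5,0.9,8.5],[0,0,0.02,5.2,13,1.1,8.5],[0,0,0.023,6.4,16,1.3,8.5],[0,0,0.023,7.2,18.2,1.4,8.5],[0,0,0.023,7.5,19.4,1.4,8.5],[0,0,0.023,7.5,19.4,1.4,8.5]]]'
python3 - <<'E'
from h import *
go(.4712,.3653,.026,2.8798)
p,d=r.grab_frame("top"); X=cloud("top",d); Z=X[...,2]; u,v=326,180
m=np.zeros(Z.shape,bool); m[v-35:v+30,u-25:u+25]=True
print(np.median(Z[v-2:v+3,u-2:u+3]),[np.round(x,4) for x in rect("top",m&(abs(Z-.155)<.012),.155)])
cv2.imwrite("pics/v2.png",np.hstack([cv2.resize(p[120:250,250:400],(400,347)),cv2.resize(r.grab_frame("side")[0][130:260,290:440],(400,347))]))
E
```

```text
t: 8.62
tool_pos: [0.504, 0.1589, 0.2111]
tcp_rot: [-0.001, 0.119, 0.993, -0.0]
contact_force: [0.4, -0.6, -0.7]
grip_width: 0.0851
t: 9.28
tool_pos: [0.4772, 0.3653, 0.1968]
tcp_rot: [-0.001, 0.129, 0.992, -0.001]
contact_force: [0.1, 0.3, 0.4]
grip_width: 0.0847
t 9.28 rot [-0.002 -0.002  0.003] shift cm [ 0.55 -0.12 17.08] q6 0.91 w 0.0847 F [0.1 0.3 0.4]
0.1541006390568458 [array([ 0.5417, -0.0842]), np.float64(2.9108), array([0.1168, 0.0602])]
```

View pics/v2.png

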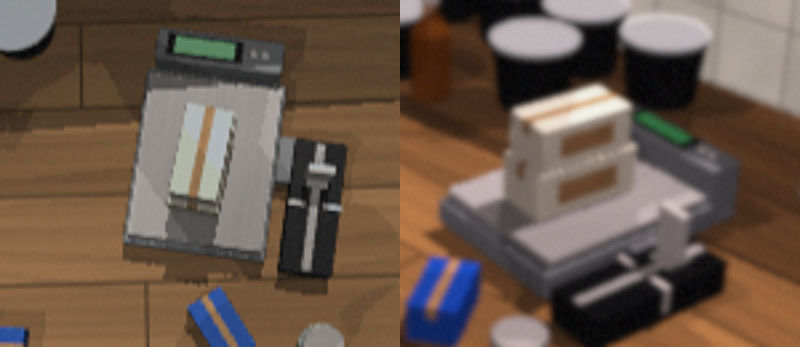

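The medium sits squarely on the large one (composite top view (203,155), side (570,150)), within 1 mm and 0.012 rad. Now the small one.

```bash
python3 -m handwheel '[[[0,0,0,0.3,-0.1,1,8.5],[0,0,0,0.55,-0.1,3,8.5],[0,0,0,0.55,-0.1,5.5,8.5],[0,0,0,0.55,-0.1,8,8.5],[0,0,0,0.55,-0.1,10.5,8.5],[0,0,0,0.55,-0.1,12.5,8.5],[0,0,0,0.55,-0.1,13.5,8.5],[0,0,0,0.55,-0.1,13.5,8.5]]]'
python3 -c "
from h import *
go(.4712,.3653,.026,2.8798)"
```

```text
t: 10.05
tool_pos: [0.4717, 0.3619, 0.0614]
tcp_rot: [-0.001, 0.131, 0.991, -0.001]
contact_force: [-0.3, 0.1, -0.5]
grip_width: 0.0852
t 10.05 rot [-0.003 -0.002 -0.002] shift cm [0.13 0.33 3.54] q6 0.92 w 0.0852 F [-0.3  0.1 -0.5]
```

```bash
python3 -m handwheel '[[[0,0,0,0.1,0.3,0.5,8.5],[0,0,0,0.1,0.3,1.5,8.5],[0,0,0,0.1,0.3,2.5,8.5],[0,0,0,0.1,0.3,3.3,8.5],[0,0,0,0.1,0.3,3.5,8.5],[0,0,0,0.1,0.3,3.5,8.5]]]'
python3 -m handwheel '[[[0,0,0,0,0,0,7.3],[0,0,0,0,0,0,6.5],[0,0,0,0,0,0,5.5],[0,0,0,0,0,0,5],[0,0,0,0,0,0,4.5],[0,0,0,0,0,0,4.5],[0,0,0,0,0,0,4.5],[0,0,0,0,0,0,4.5]]]' 35
python3 -m handwheel '[[[0,0,0,0,0,-0.5,4.5],[0,0,0,0,0,-1.5,4.5],[0,0,0,0,0,-3.5,4.5],[0,0,0,0,0,-6,4.5],[0,0,0,0,0,-9,4.5],[0,0,0,0,0,-12,4.5],[0,0,0,0,0,-15,4.5],[0,0,0,0,0,-18,4.5]]]'
python3 -m handwheel '[[[0,0,0,0,0,-2.5,4.5],[0,0,0,0,0,-4.2,4.5],[0,0,0,0,0,-5,4.5],[0,0,0,0,0,-5,4.5],[0,0,0,0,0,-5,4.5]]]'
python3 -c "
from h import *
go(.5417,-.0842,.25,2.911)"
```

```text
t: 10.55
tool_pos: [0.4717, 0.3668, 0.0278]
tcp_rot: [-0.001, 0.13, 0.991, -0.001]
contact_force: [-0.5, -0.4, 0.1]
grip_width: 0.0851
t: 11.22
tool_pos: [0.4725, 0.3673, 0.0295]
tcp_rot: [0.0, 0.131, 0.991, 0.0]
contact_force: [-0.5, -0.7, 6.2]
grip_width: 0.0515
t: 11.88
tool_pos: [0.4719, 0.3669, 0.2108]
tcp_rot: [0.0, 0.13, 0.991, 0.0]
contact_force: [0.4, -0.6, -2.2]
grip_width: 0.0515
t: 12.3
tool_pos: [0.4722, 0.3671, 0.2582]
tcp_rot: [-0.0, 0.131, 0.991, -0.0]
contact_force: [-0.4, -0.0, -3.7]
grip_width: 0.0519
t 12.3 rot [-0.    -0.    -0.031] shift cm [-18.39 -41.79   0.83] q6 0.92 w 0.0519 F [-0.4 -0.  -3.7]
```

```bash
python3 -m handwheel '[[[0,0,0,-0.5,-1.1,0,4.5],[0,0,0,-1.3,-3,0,4.5],[0,0,-0.01,-2.4,-5.5,0.2,4.5],[0,0,-0.01,-3.6,-8.2,0.3,4.5],[0,0,-0.02,-4.8,-10.9,0.4,4.5],[0,0,-0.02,-6,-13.6,0.5,4.5],[0,0,-0.02,-7.2,-16.3,0.6,4.5],[0,0,-0.03,-8.4,-19,0.7,4.5]]]'
python3 -c "
from h import *
go(.5417,-.0842,.25,2.911)"
```

```text
t: 12.97
tool_pos: [0.5035, 0.1597, 0.2502]
tcp_rot: [-0.001, 0.116, 0.993, -0.001]
contact_force: [0.0, 0.5, -1.7]
grip_width: 0.0514
t 12.97 rot [-0.001 -0.002 -0.001] shift cm [ -9.32 -22.86   0.03] q6 0.54 w 0.0514 F [ 0.   0.5 -1.7]
```

```bash
python3 -m handwheel '[[[0,0,0,-1.2,-3,0,4.5],[0,0,0,-2.5,-6.1,0,4.5],[0,0,0,-3.8,-9.2,0,4.5],[0,0,0,-5,-12.2,0,4.5],[0,0,0,-6.2,-15,0,4.5],[0,0,0,-7.2,-17.5,0,4.5],[0,0,0,-8,-19.5,0,4.5],[0,0,0,-8.7,-21,0,4.5]]]'
python3 -m handwheel '[[[0,0,0,-0.4,-0.8,0,4.5],[0,0,0,-0.6,-1.3,0,4.5],[0,0,0,-0.6,-1.3,0,4.5],[0,0,0,-0.6,-1.3,0,4.5]]]'
python3 -c "
from h import *
go(.5417,-.0842,.188,2.911)"
```

```text
t: 13.63
tool_pos: [0.5397, -0.065, 0.2501]
tcp_rot: [-0.001, 0.116, 0.993, -0.0]
contact_force: [0.4, -0.6, -2.7]
grip_width: 0.0514
t: 13.97
tool_pos: [0.5431, -0.0762, 0.2513]
tcp_rot: [-0.0, 0.116, 0.993, 0.0]
contact_force: [-0.3, 0.1, -2.0]
grip_width: 0.0513
t 13.97 rot [ 0.    -0.001 -0.001] shift cm [-0.05 -0.82  6.33] q6 0.09 w 0.0513 F [-0.3  0.1 -2. ]
```

```bash
python3 -m handwheel '[[[0,0,0,0,-0.4,0.5,4.5],[0,0,0,-0.05,-0.8,1.5,4.5],[0,0,0,-0.05,-0.8,3,4.5],[0,0,0,-0.05,-0.8,4.5,4.5],[0,0,0,-0.05,-0.8,5.6,4.5],[0,0,0,-0.05,-0.8,6.1,4.5],[0,0,0,-0.05,-0.8,6.2,4.5],[0,0,0,-0.05,-0.8,6.2,4.5]]]'
python3 -c "
from h import *
go(.5417,-.0842,.184,2.911)"
```

```text
t: 14.63
tool_pos: [0.542, -0.0843, 0.1897]
tcp_rot: [-0.0, 0.116, 0.993, 0.0]
contact_force: [0.6, 0.9, -1.2]
grip_width: 0.0516
t 14.63 rot [-0.    -0.    -0.001] shift cm [0.03 0.01 0.57] q6 0.08 w 0.0516 F [ 0.6  0.9 -1.2]
```

```bash
python3 -m handwheel '[[[0,0,0,0,0,0.15,4.5],[0,0,0,0,0,0.3,4.5],[0,0,0,0,0,0.4,4.5],[0,0,0,0,0,0.45,4.5],[0,0,0,0,0,0.5,4.5],[0,0,0,0,0,0.55,4.5],[0,0,0,0,0,0.6,4.5],[0,0,0,0,0,0.6,4.5]]]'
python3 -c "
from h import *
go(.5417,-.0842,.184,2.911)"
```

```text
t: 15.3
tool_pos: [0.5422, -0.0845, 0.1845]
tcp_rot: [0.0, 0.116, 0.993, -0.0]
contact_force: [-1.8, -0.3, 4.8]
grip_width: 0.0513
t 15.3 rot [ 0.     0.001 -0.001] shift cm [0.05 0.02 0.05] q6 0.08 w 0.0513 F [-1.8 -0.3  4.8]
```

```bash
python3 -m handwheel '[[[0,0,0,0,0,-0.03,5],[0,0,0,0,0,-0.05,5.3],[0,0,0,0,0,-0.05,5.7],[0,0,0,0,0,-0.05,6.3],[0,0,0,0,0,-0.05,7],[0,0,0,0,0,-0.05,7.5],[0,0,0,0,0,-0.05,7.5],[0,0,0,0,0,-0.05,7.5]]]' 25
python3 -m handwheel '[[[0,0,0,0,0,-0.5,7.5],[0,0,0,0,0,-2,7.5],[0,0,0,0,0,-4,7.5],[0,0,0,0,0,-6.5,7.5],[0,0,0,0,0,-8.5,7.5],[0,0,0,0,0,-9.5,7.5],[0,0,0,0,0,-9.5,7.5]]]'
python3 -c "
from h import *
go(.5276,-.238,.27,1.409)"
```

```text
t: 15.97
tool_pos: [0.5421, -0.0845, 0.1842]
tcp_rot: [-0.0, 0.116, 0.993, 0.0]
contact_force: [0.6, 0.3, -0.7]
grip_width: 0.0751
t: 16.55
tool_pos: [0.5427, -0.0846, 0.2823]
tcp_rot: [0.002, 0.116, 0.993, -0.0]
contact_force: [0.4, 0.7, 0.0]
grip_width: 0.0749
t 16.55 rot [0.003 0.003 1.501] shift cm [ -2.05 -15.28   1.24] q6 0.08 w 0.0749 F [0.4 0.7 0. ]
```

```bash
python3 -m handwheel '[[[0,0,0.06,-0.2,-1,0,7.5],[0,0,0.16,-0.5,-3,0,7.5],[0,0,0.27,-0.8,-5.5,0,7.5],[0,0,0.38,-1.1,-8,0,7.5],[0,0,0.49,-1.4,-10.5,0.2,7.5],[0,0,0.6,-1.7,-12.8,0.6,7.5],[0,0,0.71,-2,-14.5,1,7.5],[0,0,0.82,-2,-15.2,1.2,7.5]]]'
python3 -m handwheel '[[[0,0,0.11,0,0,0,7.5],[0,0,0.22,0,0,0,7.5],[0,0,0.33,0,0,0,7.5],[0,0,0.44,0,0,0,7.5],[0,0,0.55,0,0,0,7.5],[0,0,0.64,0,0,0,7.5],[0,0,0.68,0,0,0,7.5],[0,0,0.68,0,0,0,7.5]]]'
python3 - <<'E'
from h import *
go(.5276,-.238,.14,1.409)
p,d=r.grab_frame("top"); s=r.grab_frame("side")[0]; cv2.imwrite("pics/top3.png",p); X=cloud("top",d); Z=X[...,2]; u,v=326,180
m=np.zeros(Z.shape,bool); m[v-35:v+30,u-30:u+25]=True
print([np.round(x,4) for x in rect("top",m&(abs(Z-.197)<.012),.197)])
cv2.imwrite("pics/v3.png",np.hstack([cv2.resize(p[110:250,230:400],(400,329)),cv2.resize(s[90:250,270:464],(400,329))]))
E
```

```text
t: 17.22
tool_pos: [0.5261, -0.2391, 0.2655]
tcp_rot: [-0.001, 0.505, 0.863, -0.0]
contact_force: [0.3, 0.1, -0.7]
grip_width: 0.0749
t: 17.88
tool_pos: [0.5265, -0.2369, 0.2664]
tcp_rot: [-0.001, 0.762, 0.647, -0.0]
contact_force: [-0.3, 1.1, -0.3]
grip_width: 0.0753
t 17.88 rot [-0.001 -0.    -0.001] shift cm [-0.09  0.14 12.64] q6 1.31 w 0.0753 F [-0.3  1.1 -0.3]
[array([ 0.5405, -0.084 ]), np.float64(2.9218), array([0.0921, 0.0522])]
```

View pics/v3.png

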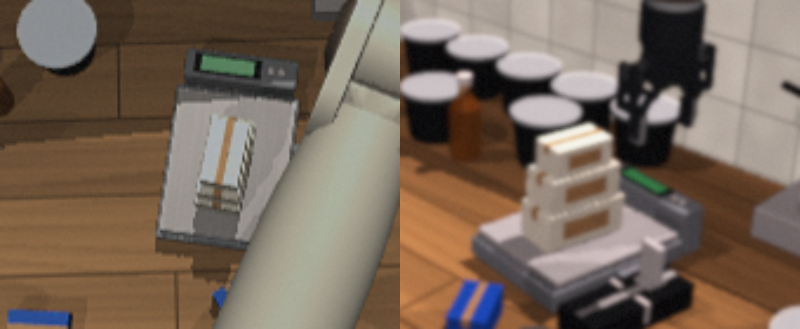

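The three-high column stands square; the small carton is 1.2 mm and 0.011 rad off the medium. Gripper (side composite (670,90)) is over the grip at (652,262). Descending to the grip.

```bash
python3 -m handwheel '[[[0,0,0,-0.1,0.1,2,7.5],[0,0,0,-0.1,0.1,5,7.5],[0,0,0,-0.1,0.1,8,7.5],[0,0,0,-0.1,0.1,11,7.5],[0,0,0,-0.1,0.1,14,7.5],[0,0,0,-0.1,0.1,16.5,7.5],[0,0,0,-0.1,0.1,18,7.5],[0,0,0,-0.1,0.1,18.2,7.5]]]'
python3 - <<'E'
from h import *
go(.5276,-.238,.083,1.409)
s=r.grab_frame("side")[0]; cv2.imwrite("pics/v4.png",cv2.resize(s[150:270,310:470],(800,600),interpolation=cv2.INTER_CUBIC))
E
```

```text
t: 18.65
tool_pos: [0.5257, -0.2373, 0.0814]
tcp_rot: [-0.002, 0.761, 0.649, -0.001]
contact_force: [-0.7, -0.3, -0.3]
grip_width: 0.0749
t 18.65 rot [-0.005 -0.001  0.002] shift cm [-0.04  0.2  -0.16] q6 1.31 w 0.0749 F [-0.7 -0.3 -0.3]
```

View pics/v4.png

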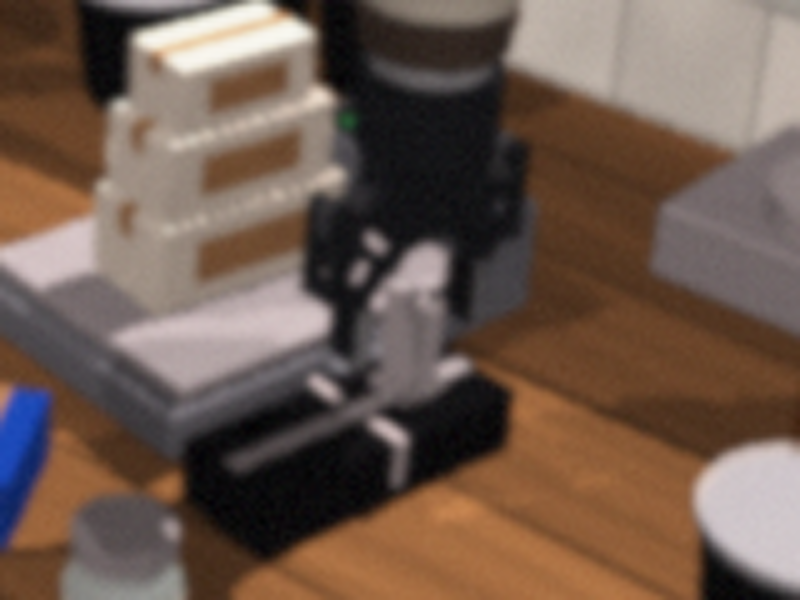

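The plate (410,345) is between the fingers, and the column is clear. Closing.

```bash
python3 -m handwheel '[[[0,0,0,0,0.1,0,6],[0,0,0,0,0.1,0,4.5],[0,0,0,0,0.1,0,3],[0,0,0,0,0.1,0,2],[0,0,0,0,0.1,0,0.5],[0,0,0,0,0.1,0,0.5],[0,0,0,0,0.1,0,0.5],[0,0,0,0,0.1,0,0.5]]]' 70
python3 -c "
from h import *
go(.5276,-.238,.083,1.409)
a=-.162; X=r.get_obs()['tool_pos']; print(X, X+np.array([-np.cos(a),-np.sin(a),0])*.0368)"
```

```text
t: 19.37
tool_pos: [0.5291, -0.2385, 0.0862]
tcp_rot: [0.001, 0.762, 0.648, 0.0]
contact_force: [1.2, -0.3, 6.2]
grip_width: 0.0112
t 19.37 rot [0.002 0.    0.001] shift cm [ 0.03 -0.15  0.32] q6 1.31 w 0.0112 F [ 1.2 -0.3  6.2]
[ 0.52906483 -0.23849481  0.08621273] [ 0.49274666 -0.23255926  0.08621273]
```

```bash
python3 -m handwheel '[[[0,0,0,0,-0.2,0,0.5],[0,0,0,0,-0.7,-0.1,0.5],[0,0,0,0,-1.3,-0.2,0.5],[0,0,0,0,-1.9,-0.2,0.5],[0,0,0,0,-2.5,-0.2,0.5],[0,0,0,0,-3,-0.2,0.5],[0,0,0,0,-3.3,-0.2,0.5],[0,0,0,0,-3.3,-0.2,0.5]]]'
python3 - <<'E'
from h import *
go(.4927,-.2326,.0862,1.409)
p,d=r.grab_frame("top"); s=r.grab_frame("side")[0]; cv2.imwrite("pics/side5.png",s); cv2.imwrite("pics/v5.png",cv2.resize(s[150:270,310:470],(800,600),interpolation=cv2.INTER_CUBIC))
E
```

```text
t: 20.03
tool_pos: [0.4956, -0.233, 0.0863]
tcp_rot: [-0.0, 0.762, 0.648, -0.0]
contact_force: [6.6, -3.1, -7.5]
grip_width: 0.0106
t 20.03 rot [-0.    -0.     0.001] shift cm [-0.01 -0.29  0.01] q6 1.29 w 0.0106 F [ 6.6 -3.1 -7.5]
```

View pics/v5.png

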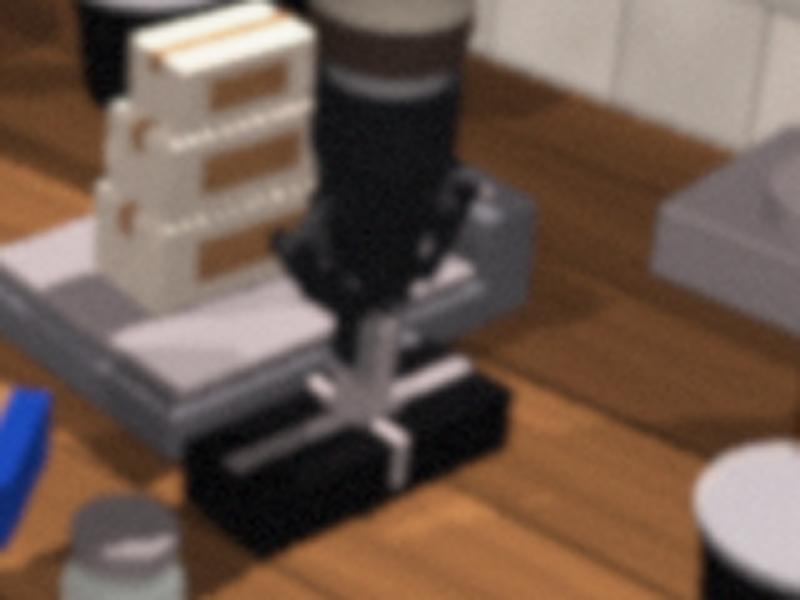

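```bash
python3 -m handwheel '[[[0,0,0,0,-0.1,0.05,0.5],[0,0,0,0,-0.2,0.1,0.5],[0,0,0,0,-0.3,0.1,0.5],[0,0,0,0,-0.3,0.1,0.5],[0,0,0,0,-0.3,0.1,0.5],[0,0,0,0,-0.3,0.1,0.5],[0,0,0,0,-0.3,0.1,0.5],[0,0,0,0,-0.3,0.1,0.5]]]'
python3 - <<'E'
from h import *
go(.4927,-.2326,.0862,1.409)
s=r.grab_frame("side")[0]; cv2.imwrite("pics/v6.png",cv2.resize(s[205:255,345:405],(720,600),interpolation=cv2.INTER_CUBIC))
E
```

```text
t: 20.8
tool_pos: [0.4937, -0.2327, 0.0863]
tcp_rot: [0.001, 0.762, 0.648, 0.0]
contact_force: [6.3, -0.8, -2.1]
grip_width: 0.0109
t 20.8 rot [0.002 0.    0.001] shift cm [-0.01 -0.1   0.01] q6 1.29 w 0.0109 F [ 6.3 -0.8 -2.1]
```

View pics/v6.png

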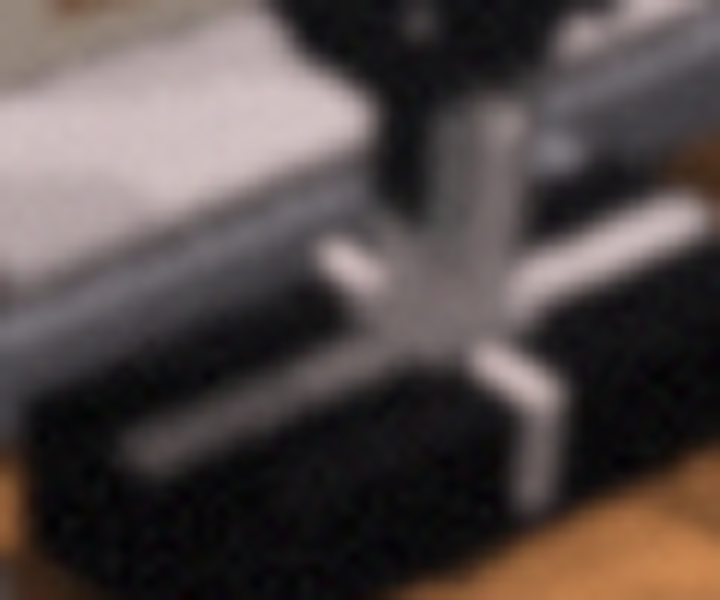

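Run:
```python
from h import *
f=lambda x,y:((x+.5)/12-.5+345,(y+.5)/12-.5+205)
a=-.162; ex=np.array([np.cos(a),np.sin(a),0]); ey=np.array([-np.sin(a),np.cos(a),0])
T=plane("side",[f(350,262),f(520,375)],.04); mid=T.mean(0); print(T.round(4),(T@ex).round(4))
yg=np.array([.5276,-.238,0])@ey
o,D=rays("side",[f(487,200),f(508,200),f(527,200)])
P=o+D*((yg-.018-o@ey)/(D@ey))[:,None]; print(P.round(4),"x rel mark",(P@ex-(T@ex).mean()).round(4))
# drawer: mark via top camera vs TCP travel
print("tcp travel",(np.array([.5291,-.2385,0])-r.get_obs()["tool_pos"])@ex)
```

```text
[[ 0.5011 -0.2019  0.04  ]
 [ 0.4922 -0.2575  0.04  ]] [0.5271 0.5273]
[[ 0.4855 -0.2494  0.0853]
 [ 0.4918 -0.2504  0.0829]
 [ 0.4977 -0.2513  0.0807]] x rel mark [-0.0078 -0.0014  0.0045]
tcp travel 0.03589345161012363
```

Side view puts the grip 1.4 mm past the mark, and travel against the top-view measurement puts it 0.9 mm short. Both are well inside 6 mm. I'll hold a bit longer, check the column and hand in.

```bash
python3 -m handwheel '[[[0,0,0,0,0,0,0.5],[0,0,0,0,0,0,0.5],[0,0,0,0,0,0,0.5],[0,0,0,0,0,0,0.5],[0,0,0,0,0,0,0.5],[0,0,0,0,0,0,0.5]]]'
python3 - <<'E'
from h import *
p,d=r.grab_frame("top"); Z=cloud("top",d)[...,2]; u,v=326,180
m=np.zeros(Z.shape,bool); m[v-35:v+30,u-30:u+20]=True
print([np.round(x,4) for x in rect("top",m&(abs(Z-.197)<.012),.197)])
r.job_done(); print(r.get_obs()["contact_force"],r.get_obs()["grip_width"])
E
```

```text
t: 21.35
tool_pos: [0.4937, -0.2327, 0.0862]
tcp_rot: [0.001, 0.762, 0.648, 0.001]
contact_force: [6.8, -1.6, -1.5]
grip_width: 0.0109
[array([ 0.5407, -0.084 ]), np.float64(2.9246), array([0.092 , 0.0519])]
the job is handed in; nothing more can be done
the job is handed in; nothing more can be done
```

The job is handed in at about 21 s: both cartons are stacked, and the gripper is holding the slide out at the mark. `r.job_done()` gives no verdict, so what follows are my own checks.

- **Medium on large:** about 1 mm and 0.012 rad off from the top camera, measured right after placing.
- **Small on medium:** about 1 mm and 0.014 rad off. The small carton had not moved when I checked again just before handing in.
- **Large carton:** I did not measure it again after stacking, because it was covered. The column's centre stayed within about 2 mm of where the large carton started.
- **Slide:** the two mark checks disagreed slightly. Arm travel against the top-view distance put the grip 0.9 mm short of the mark, and the side camera put it 1.4 mm past. Both are inside the 6 mm limit. The arm felt a pull of about 7 N, which matches the spring at this position, so the grip was holding.
- **Bystanders:** I did not see or feel any contact with the tubs, bottles, jar or tape, but I did not measure their positions again at the end.

The force and opening reading I tried to take after handing in was refused, so the hold was last checked just before that.

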